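# Change the slide carrier on the light stage with the lamp switched off

## Task

First throw the toggle on the lamp supply over to off (the position leaning towards the robot). Then lift the carrier holding the rectangular glass slide out of the rack, lay it flat on the bench with the slide facing up, let go of it, take it again and seat it, slide up, fully home in the pocket of the stage. Once it is seated and released, throw the toggle back to on; leave the dish carrier, the jar and the wooden box where they are.

Things in the scene. Friction and masses are not known exactly. Their poses are not given: they have to be found in the camera images.
- lever (a joint): The toggle of the lamp supply: a weighted lever, a steel rod with a black ball, hinged over the middle of the supply's top. It falls over-centre to either end: 0 = off, leaning 0.6 rad from vertical towards the supply's -x end (the robot side); 1.2 = on, leaning 0.6 rad towards its +x end, away from the robot. At 0.6 it is upright. It starts on. About 2 N moves it.
- lever_ball (a point): Centre of the toggle's black ball, 28 mm across, 80 mm from the hinge line; the rod below is 10 mm thick.
- supply: Fixed grey steel box, 140 (x) by 100 (y) mm, its lid 58 mm above the bench; origin at the centre of its underside; two round steel sockets on its +x end, which faces away from the robot. The lever's hinge lies along its y axis at x = 0, 70 mm above the bench, between two cheeks 77 mm high; the lever swings in its x-z plane.
- rack: Fixed wooden rack, 134 (x) by 112 (y) mm, origin at the centre of its underside. Two grooves along its y axis, at x = -35 and +35 mm, each 18 mm wide, 98 mm long, floor 8 mm and rims 26 mm above the bench. Each holds one carrier upright; which groove holds which varies.
- carrier: Slide carrier: flat aluminium block 90 (y) by 60 (z) by 16 (x) mm, about 0.14 kg, a rectangular 76 by 26 mm glass slide on its +x face. Starts standing in the rack on a long edge, z up, x (out of the slide face) pointing away from the robot. Origin at the middle of that lower edge (faces at x = -8 and +8 mm, top at z = 60 mm). Slide up = x up.
- carrier_back (a point): Centre of the carrier's plain back face (the one without the slide); same axes as the carrier.
- dish_carrier: Bystander: a carrier of the same block size and axes with a round 44 mm glass dish on its face instead of a slide. It stays in the rack.
- stage: Fixed light stage, white foot 130 (x) by 160 (y) mm with a black top plate 120 by 150 mm whose upper face is 40 mm above the bench; origin at the centre of its underside. A black knob stands out 14 mm from each y side of the foot, below 20 mm.
- pocket (a point): Centre of the floor of the stage's rectangular pocket, 33 mm above the bench; axes as the stage. The pocket is 64 (x) by 94 (y) mm with a 1.5 mm chamfer, 7 mm deep, so a seated carrier stands 9 mm proud. It takes the carrier either way round.
- jar: Bystander: closed specimen jar, 48 mm across, 50 mm high; origin at the centre of its underside.
- slide_box: Bystander: closed wooden box, 60 by 90 by 32 mm; origin at the centre of its underside.

How it is judged:
By the outcome, as a careful person would: the job done as asked, in the order asked, and still so for the second after the job is handed in, with the robot touching nothing.
It also fails if it takes over 72 s, if anything falls off the work surface, if the arm or the gripper's body presses on something with over 40 N, if the wrist force passes 120 N, or if a joint passes its speed limit or range.

## Robot

A 6-joint arm with a two-finger parallel gripper is mounted at the origin on the work surface. World frame = base frame: x ahead of the robot, y to its left, z up, the work surface at z = 0. Lengths are in mm, angles in degrees, forces in N, time in s.
With the tool pointing down it reaches from about 300 to 850 mm from the base axis. Payload 4.2 kg.
Tool frame: the origin (TCP) lies between the finger pads; the fingertips stand 14 mm ahead of it and the grasp point (between the pads) lies 5 mm behind it (env.finger_overhang is the distance from the TCP to the fingertips, in mm); z points along the fingers, y is the line along which they close (so a half turn about z gives the same grasp; the last joint's range is limited). The gripper opens to 91 mm and grips with 3 to 60 N. Pads are 32 mm wide; open, the fingers measure 118 mm over their backs; the gripper's body (76 mm by 178 mm) begins 60 mm behind the grasp point.
Start: joints at [-70.073, 18.312, 89.639, -0, 72.044, -1.146], TCP at [206.753, -536.559, 227.976] pointing down, gripper open.
Joint ranges: [-177.97, 177.97], [-48.28, 115.42], [12.27, 149.76], [-77.06, 257.06], [2.81, 150.46], [-146.56, 146.56]. Speed limits (degrees/s): [147.25, 147.25, 180, 180, 180, 180].

## Interface

Orientations are given as [roll, pitch, yaw] about the fixed x, y, z axes, in that order (R = Rz(yaw) Ry(pitch) Rx(roll)).
In Python, from workcell import status, cams, env, finder gives the robot as it stands.
- The arm moves only by the tool apply_moves, never from a script. Its argument "increments" is a list of rows, each a list of 7 numbers: the opening, from -1 (shut) to 1 (fully open), then the shift along the world's x, y, z in m, then the turn, a rotation vector about the world's x, y, z in degrees. In form: [[gripper, x, y, z, ax, ay, az], ...]. A call has 1 to 5 rows; each row shifts and turns the commanded pose from where the row before left it; what a row does not reach is not made up. A row lasts 1/12 s, in which the tool goes at most 41.7 mm and 7.16 degrees, less where a joint would pass 70% of its speed; a pose out of reach is approached as far as the arm can. A call with a gripper value outside its range is refused whole. The fingers move at their own pace and stop on an object; "newtons" is the grip in N (left out, the last holds). Time passes only in rows, so rows that do not move let the fingers close. It gives the time, the measured TCP pose, the force, the opening and the grip force at its end, in the units of the state.
- status.state(): the state, without advancing time (a new reading comes with each control period).
- cams.grab_frame(name): name is "scene" or "top" or "wrist"; returns a dict with "color" (420x560x3 uint8, red, green, blue), "intrinsics" (3x3 intrinsics, pixels), "k1" (the pictures are not rectified: a ray, as slopes to the right and down, at radius r is drawn at 1 + k1 r^2 times it, then the intrinsics apply), "R" (3x3) and "t" (3): a world point X has camera coordinates R X + t. Camera axes: x right, y down, z forward; pixel columns grow to the right and rows downward; lengths in mm; the calibration is good to about 2 mm. A picture is of the moment at which its call begins. There is no depth.
- env.job_done(): hands the job in; it is judged then, once.
Trained networks look in the newest picture that a camera, given by its name, has taken for a name from the list of things; names that differ only in an ending like _2 or _b are one class to them, and where a whole thing is asked for, a point or a joint stands for the part that bears it (a point fixed in the world has none). Each returns a list of dicts, best first, with "score" (0 to 1); they miss things now and then, are a little off and sometimes report something else, mostly with a low value. They report only what shows in the picture. A call takes as long as a camera call.
- finder.boxes_of(query, camera): "rect" ([left, top, width, height] in pixels, round what is visible of it).
- finder.trace(query, camera): "pixels" (420x560 bool, what is visible of it) and "rect" ([left, top, width, height] in pixels, round what is visible of it).
The state is a dict: "time_s": time; "qpos": joint angles; "qvel": joint speeds; "effort": joint torques, N m; "ee_pos": TCP position; "ee_rot": TCP orientation; "force": force on the tool from outside, world axes, zero at the start; "torque": the same for the moment, N m; "gripper_width": finger opening in mm; "gripper_force": force on a finger pad.
Only numpy, scipy, OpenCV 4.12 (cv2) and the standard library are available. Lean on these libraries where they do the work, as an engineer would, in place of code of your own. Each camera call takes 0.05 s, during which the arm holds its last target. There are 200 camera calls.

## Working session

There is one attempt and no reset: what is moved stays moved. The work goes in short steps, Python scripts to look and compute and a tool call to move; the robot and the scene stay as the last step left them, time stands still between calls to the robot, and variables do not carry over. Pictures are saved under pics/ and viewed, at most 12 in all, crops included, and the job is handed in when it is done.

Besides the shell and the picture viewer there is one more tool, called after "Request:" by a JSON object that holds its "api" and its "payload", one argument or row to a line. apply_moves: Moves the arm, as the interface text tells. Its arguments: {"type":"object","properties":{"increments":{"type":"array","items":{"type":"array","items":{"type":"number"}}},"newtons":{"type":"number"}},"required":["increments"]}

```bash
ls; mkdir -p pics; python3 - <<'E'
from workcell import status, cams, env, finder
import cv2, numpy as np
s=status.state(); print({k:np.round(v,2) for k,v in s.items()})
ims=[]
for c in ["scene","top"]:
    f=cams.grab_frame(c); print(c,f["intrinsics"],f["k1"],f["R"],f["t"], -f["R"].T@f["t"])
    im=f["color"][:,:,::-1].copy()
    for q in ["lever","lever_ball","supply","rack","carrier","dish_carrier","stage","jar","slide_box","pocket","carrier_back"]:
        b=finder.boxes_of(q,c)
        print(c,q,[(np.round(x["rect"]).astype(int).tolist(),round(x["score"],2)) for x in b[:3]])
    cv2.imwrite(f"pics/{c}0.png",im)
E
```

```text
pics
{'time_s': np.float64(0.0), 'qpos': array([-70.07,  18.35,  89.71,  -0.  ,  72.05,  -1.15]), 'qvel': array([-0.02,  0.06, -0.11, -0.06, -0.02, -0.11]), 'effort': array([ -0.  , -41.25, -23.2 ,   0.07,   0.05,  -0.  ]), 'ee_pos': array([ 206.57, -536.08,  227.13]), 'ee_rot': array([-179.9 ,   -0.  ,   21.07]), 'force': array([-0.78,  0.01, -0.55]), 'torque': array([ 0.01,  0.01, -0.03]), 'gripper_force': np.float64(0.0), 'gripper_width': np.float64(91.03)}
scene [[544.73807806   0.         278.11526419]
 [  0.         544.73807806 208.34220621]
 [  0.           0.           1.        ]] -0.001443870665616734 [[ 0.09409393  0.99545926 -0.01439419]
 [ 0.69474807 -0.07601182 -0.71522536]
 [-0.71307184  0.05729802 -0.69874565]] [-4.21891216e-01 -3.14202970e+02  1.64881288e+03] [1394.0536391  -117.93688169  927.36882047]
scene lever [([101, 207, 23, 13], 0.58)]
scene lever_ball [([98, 205, 28, 16], 0.62), ([245, 286, 48, 36], 0.33)]
scene supply [([94, 202, 64, 63], 0.98), ([216, 207, 84, 66], 0.68)]
scene rack [([395, 193, 58, 46], 0.67)]
scene carrier [([408, 208, 43, 16], 0.66)]
sc
[... 515 characters left out ...]
 1.49094645e-01 -5.74067772e-04 -9.88822763e-01]] [ -13.45400359  570.64156625 1153.93505314] [ 391.60910059  -29.00907781 1226.04229126]
top lever [([409, 199, 19, 25], 0.65), ([164, 236, 30, 6], 0.31)]
top lever_ball [([407, 202, 20, 23], 0.62)]
top supply [([390, 196, 40, 53], 0.71)]
top rack [([160, 201, 42, 50], 0.68), ([160, 232, 36, 12], 0.56), ([408, 197, 20, 27], 0.18)]
top carrier [([409, 198, 18, 29], 0.73), ([165, 213, 28, 8], 0.63)]
top dish_carrier [([162, 234, 33, 10], 0.68)]
top stage [([281, 184, 64, 55], 0.55)]
top jar [([213, 161, 16, 17], 0.57)]
top slide_box [([290, 146, 30, 25], 0.82)]
top pocket [([278, 184, 64, 54], 0.64)]
top carrier_back [([168, 211, 32, 10], 0.63)]
```

```bash
python3 - <<'E'
import cv2, numpy as np
a=cv2.imread("pics/scene0.png")[170:340,80:480]; b=cv2.imread("pics/top0.png")[130:270,140:450]
a=cv2.resize(a,None,fx=2,fy=2,interpolation=3); b=cv2.resize(b,(800,361*800//800),interpolation=3)
cv2.imwrite("pics/a.png",a); cv2.imwrite("pics/b.png",b)
E
```

```text
(no output)
```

View pics/a.png

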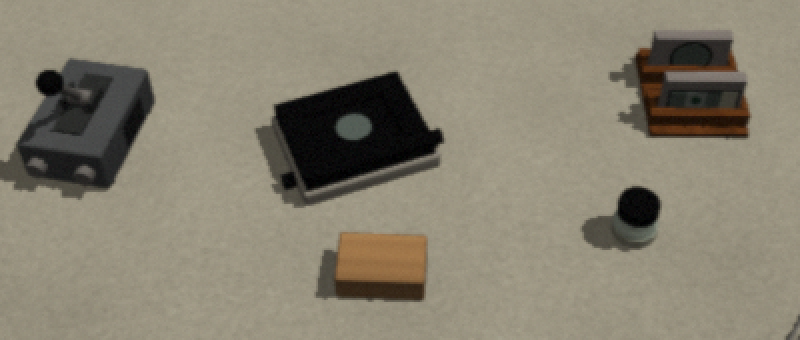

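View pics/b.png

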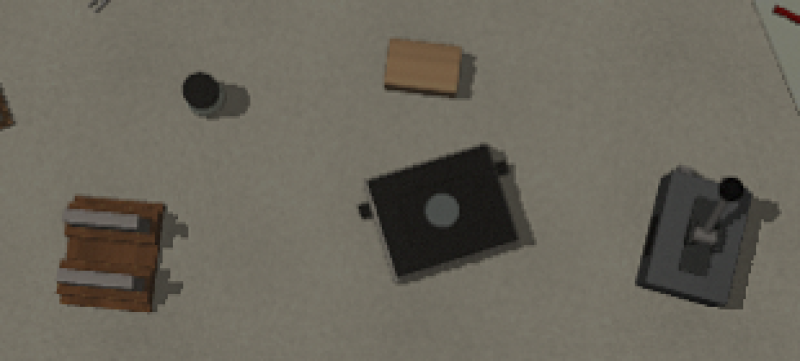

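The scene view shows the supply at left with its toggle leaning on, the stage in the middle, and the rack at right. The slide carrier is in the front (+x) groove at about (430,214) and the dish is behind it. The top view agrees, so next I'll work out poses.

```bash
cat > h.py <<'E'
from workcell import status, cams, env, finder
import cv2, numpy as np
def dist(f): return np.array([f["k1"],0,0,0,0.])
def rays(f,px):
    u=cv2.undistortPoints(np.asarray(px,float).reshape(-1,1,2),f["intrinsics"],dist(f)).reshape(-1,2)
    return np.c_[u,np.ones(len(u))]@f["R"], -f["R"].T@f["t"]
def plane(f,px,z):
    d,c=rays(f,px); return c+d*((z-c[2])/d[:,2])[:,None]
def proj(f,X):
    return cv2.projectPoints(np.asarray(X,float).reshape(-1,1,3),cv2.Rodrigues(f["R"])[0],f["t"],f["intrinsics"],dist(f))[0].reshape(-1,2)
def tri(fs,pxs):
    A=np.zeros((3,3));b=np.zeros(3)
    for f,p in zip(fs,pxs):
        d,c=rays(f,[p]);d=d[0]/np.linalg.norm(d[0]);P=np.eye(3)-np.outer(d,d);A+=P;b+=P@c
    return np.linalg.solve(A,b)
def best(q,c):
    t=finder.trace(q,c); return t[0] if t else None
def rectof(f,mask,z):
    c,_=cv2.findContours(mask.astype(np.uint8),cv2.RETR_EXTERNAL,cv2.CHAIN_APPROX_NONE)
    c=max(c,key=len).reshape(-1,2); p=plane(f,c,z)[:,:2].astype(np.float32)
    return cv2.minAreaRect(p)
E
python3 - <<'E'
from h import *
for c in ["top","scene"]:
    f=cams.grab_frame(c)
    for q,z in [("supply",58),("stage",40),("rack",26),("carrier",68),("carrier_back",68),("dish_carrier",68),("jar",50),("slide_box",32),("lever_ball",136)]:
        for t in finder.trace(q,c)[:2]: print(c,q,round(t["score"],2),t["rect"],t["pixels"].sum(),np.round(np.r_[rectof(f,t["pixels"],z)[0],rectof(f,t["pixels"],z)[1],rectof(f,t["pixels"],z)[2]],1))
# fit by top picture corners of carriers (from viewed crop, scale 800/310)
f=cams.grab_frame("top")
s=310/800
P=lambda l:[(140+x*s,130+y*s) for x,y in l]
print("carriers",plane(f,P([(66,212),(137,220),(59,275),(134,283)]),68).round(0))
print("plate",plane(f,P([(367,180),(487,145),(519,240),(398,279)]),40).round(0))
print("lid",plane(f,P([(672,168),(757,186),(718,305),(638,286)]),58).round(0))
print("ball",plane(f,P([(731,189)]),136).round(0))
E
```

```text
top supply 0.7 [388.3, 193.8, 43.0, 55.8] 1704 [ 515.7 -397.9  109.5  153.9   72.7]
top stage 0.94 [279.6, 186.0, 62.9, 51.6] 2142 [ 553.7 -104.2  127.8  180.7   14.9]
top stage 0.54 [388.1, 193.2, 42.7, 53.5] 1761 [ 517.1 -404.2  116.4  155.9   71.8]
top rack 0.65 [387.0, 193.8, 45.8, 52.2] 1735 [ 518.7 -407.9  113.9  157.3   72.7]
top rack 0.63 [160.3, 201.2, 41.2, 51.1] 1192 [517.9 293.2 121.  133.1  83.1]
top carrier 0.73 [165.1, 213.3, 26.8, 9.2] 169 [551.8 286.   93.3  18.5  80.9]
top carrier_back 0.76 [167.2, 210.6, 34.0, 11.3] 244 [549.4 284.8 101.7  24.9  85.2]
top dish_carrier 0.53 [163.9, 236.7, 30.1, 6.9] 152 [481.3 293.1  94.5  17.2  81.3]
top dish_carrier 0.39 [408.6, 200.0, 18.6, 26.5] 124 [ 566.5 -438.9   24.1   33.9   24.2]
top jar 0.76 [212.6, 159.5, 18.6, 15.8] 213 [699.9 177.5  54.6  43.7  43.3]
top slide_box 0.75 [288.4, 145.4, 34.3, 21.2] 587 [733.5 -89.6  93.4  67.   80.7]
top lever_ball 0.67 [405.6, 203.1, 21.8, 21.1] 176 [ 532.9 -400.5   26.7   82.2   56.9]
top lever_ball 0.61 [159.1, 202.8, 44.1, 49.9] 1153 [505.9 263.7 105.3 121.2  82.7]
scene supply 0.95 [
[... 419 characters left out ...]
 0.92 [406.9, 186.2, 39.0, 17.1] 670 [504.8 295.3  99.2  57.8  83.7]
scene jar 0.73 [384.9, 264.2, 26.5, 30.0] 627 [726.1 176.9  46.3  81.3  70.9]
scene slide_box 0.72 [246.9, 286.2, 46.6, 32.6] 1374 [747.  -84.8  89.3  75.8  82.3]
scene lever_ball 0.6 [101.6, 203.8, 23.2, 16.8] 214 [ 566.5 -400.6   69.7   28.3   47.4]
scene lever_ball 0.46 [215.1, 206.0, 85.4, 67.2] 3879 [ 662.  -103.3  142.4  164.9   16. ]
carriers [[561. 333.  68.]
 [549. 249.  68.]
 [488. 340.  68.]
 [476. 252.  68.]]
plate [[ 593.  -18.   40.]
 [ 631. -162.   40.]
 [ 516. -195.   40.]
 [ 475.  -51.   40.]]
lid [[ 594. -378.   58.]
 [ 570. -478.   58.]
 [ 432. -420.   58.]
 [ 457. -328.   58.]]
ball [[ 555. -419.  136.]]
```

Request:
{"api": "apply_moves", "payload": {
  "increments": [
    [-1, 0.033, 0.0085, 0, 0, 0, -3.4],
    [-1, 0.033, 0.0085, 0, 0, 0, -3.4],
    [-1, 0.033, 0.0085, 0, 0, 0, -3.4],
    [-1, 0.033, 0.0085, 0, 0, 0, -3.4],
    [-1, 0.033, 0.0085, 0, 0, 0, -3.4]
  ]
}}

```text
time_s: 2.67
ee_pos: [373.2, -493.5, 228.1]
ee_rot: [180.0, -0.0, 3.9]
force: [0.5, -0.0, -0.6]
gripper_width: 60.9
gripper_force: 0.0
```

Request:
{"api": "apply_moves", "payload": {
  "increments": [
    [-1, 0.033, 0.0085, 0, 0, 0, -3.4],
    [-1, 0.033, 0.0085, 0, 0, 0, -3.4],
    [-1, 0.033, 0.0085, 0, 0, 0, -3.4],
    [-1, 0.033, 0.0085, 0, 0, 0, -3.4],
    [-1, 0.033, 0.0085, 0, 0, 0, -3.4]
  ]
}}

```text
time_s: 3.08
ee_pos: [538.3, -450.9, 227.9]
ee_rot: [180.0, 0.0, -13.1]
force: [-0.2, -0.1, -0.2]
gripper_width: 27.3
gripper_force: 0.0
```

Request:
{"api": "apply_moves", "payload": {
  "increments": [
    [-1, 0.033, 0.0085, 0, 0, 0, -3],
    [-1, 0.033, 0.0085, 0, 0, 0, -3],
    [-1, 0, 0, 0, 0, 0, 0]
  ]
}}

```text
time_s: 3.33
ee_pos: [608.6, -431.6, 226.4]
ee_rot: [-179.9, -0.1, -18.7]
force: [-0.4, -0.1, -0.1]
gripper_width: 7.4
gripper_force: 0.0
```

```bash
python3 - <<'E'
from h import *
s=status.state();print(s["time_s"],s["ee_pos"],s["ee_rot"],s["gripper_width"])
f=cams.grab_frame("wrist");print(f["intrinsics"][0,0],f["k1"],f["R"],-f["R"].T@f["t"])
cv2.imwrite("pics/w1.png",f["color"][:,:,::-1])
for q in ["lever_ball","supply"]:
    for t in finder.trace(q,"wrist")[:1]:
        m=t["pixels"];y,x=np.nonzero(m);print(q,t["score"],t["rect"],x.mean(),y.mean(),plane(f,[(x.mean(),y.mean())],136 if q!="supply" else 58),rectof(f,m,58))
E
```

```text
3.3333 [ 608.6049892  -431.63256401  226.35062105] [-1.79860544e+02 -1.32051854e-01 -1.87247336e+01] 7.39090315655699
361.82171404642725 0.01746773361932131 [[-0.32111702 -0.9470373  -0.00205255]
 [-0.91096146  0.30829062  0.27405495]
 [-0.25890747  0.08987351 -0.96171184]] [ 681.72682812 -456.24498701  384.06038735]
lever_ball 0.62 [274.6, 266.1, 14.8, 26.4] 281.608024691358 276.9104938271605 [[ 560.03134161 -414.83195969  136.        ]] ((522.1187133789062, -401.8049621582031), (13.038525581359863, 25.180503845214844), 71.33351135253906)
supply 0.59 [232.4, 197.2, 103.8, 151.1] 283.8842126062043 238.06322861094645 [[ 560.13992553 -417.12121764   58.        ]] ((554.1250610351562, -414.4281311035156), (99.84313201904297, 94.03448486328125), 72.441162109375)
```

View pics/w1.png

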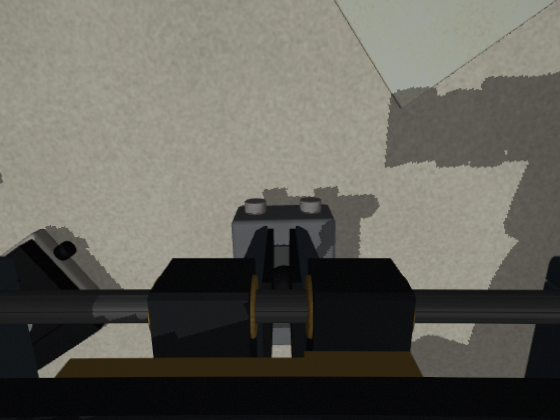

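The wrist view shows the supply centred laterally at about column 284, with its sockets at the top, so the toggle's plane lines up with the closed fingers. I'll descend beyond the ball and push it back.

Request:
{"api": "apply_moves", "payload": {
  "increments": [
    [-1, 0, 0, -0.031, 0, 0, 0],
    [-1, 0, 0, -0.031, 0, 0, 0],
    [-1, 0, 0, -0.03, 0, 0, 0],
    [-1, 0, 0, 0, 0, 0, 0]
  ],
  "newtons": 20
}}

```text
time_s: 3.82
ee_pos: [597.9, -433.1, 129.2]
ee_rot: [-179.8, 0.7, -19.0]
force: [-1.0, 1.6, -1.2]
gripper_width: 0.3
gripper_force: 0.0
```

Request:
{"api": "apply_moves", "payload": {
  "increments": [
    [-1, -0.0142, 0.0049, 0, 0, 0, 0],
    [-1, -0.0142, 0.0049, 0, 0, 0, 0],
    [-1, -0.0142, 0.0049, 0, 0, 0, 0],
    [-1, -0.0142, 0.0049, 0, 0, 0, 0],
    [-1, -0.0142, 0.0049, 0, 0, 0, 0]
  ]
}}

```text
time_s: 4.23
ee_pos: [531.0, -411.1, 138.7]
ee_rot: [179.9, -0.2, -19.0]
force: [-0.5, 0.0, -0.4]
gripper_width: 0.1
gripper_force: 0.1
```

Request:
{"api": "apply_moves", "payload": {
  "increments": [
    [-1, -0.0142, 0.0049, 0, 0, 0, 0],
    [-1, 0, 0, 0, 0, 0, 0],
    [-1, 0.0142, -0.0049, 0, 0, 0, 0],
    [-1, 0, 0, 0.04, 0, 0, 0],
    [-1, 0, 0, 0.04, 0, 0, 0]
  ]
}}

```text
time_s: 4.65
ee_pos: [531.1, -410.1, 215.7]
ee_rot: [-179.9, 0.2, -19.0]
force: [1.6, -1.1, 0.3]
gripper_width: 0.5
gripper_force: 0.0
```

```bash
python3 - <<'E'
from h import *
fs=[cams.grab_frame(c) for c in ("scene","top")]
for c,f in zip(("scene","top"),fs):
    print(c,[(np.round(b["rect"]).tolist(),round(b["score"],2)) for b in finder.boxes_of("lever_ball",c)],proj(f,[[513-42.7,-401+14.7,136],[513+42.7,-401-14.7,136]]).round(0).tolist())
a=cv2.resize(fs[0]["color"][180:280,70:210,::-1],None,fx=3,fy=3)
cv2.imwrite("pics/l1.png",a)
E
```

```text
scene [([115.0, 174.0, 16.0, 51.0], 0.63)] [[122.0, 183.0], [103.0, 211.0]]
top [([281.0, 182.0, 61.0, 54.0], 0.72), ([407.0, 220.0, 11.0, 19.0], 0.61)] [[414.0, 234.0], [422.0, 203.0]]
```

View pics/l1.png

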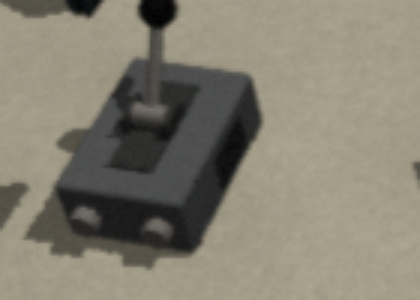

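The ball is at about (122,183) in the scene picture, right where "off" projects (122,183). Next I go to the rack and look from near.

Request:
{"api": "apply_moves", "payload": {
  "increments": [
    [0, 0, 0.04, 0.003, 0, 0, 6.7],
    [0, 0, 0.04, 0.003, 0, 0, 6.7],
    [0, 0, 0.04, 0.003, 0, 0, 6.7],
    [0, 0, 0.04, 0.003, 0, 0, 6.7],
    [0, 0, 0.04, 0.003, 0, 0, 6.7]
  ]
}}

```text
time_s: 5.27
ee_pos: [530.8, -208.4, 230.1]
ee_rot: [-179.9, 0.1, 14.8]
force: [0.6, 0.6, -0.1]
gripper_width: 30.8
gripper_force: 0.0
```

Request:
{"api": "apply_moves", "payload": {
  "increments": [
    [0, 0, 0.04, 0, 0, 0, 6.7],
    [0, 0, 0.04, 0, 0, 0, 6.7],
    [0, 0, 0.04, 0, 0, 0, 6.7],
    [0, 0, 0.04, 0, 0, 0, 6.7],
    [0, 0, 0.04, 0, 0, 0, 6.7]
  ]
}}

```text
time_s: 5.68
ee_pos: [530.8, -8.4, 230.2]
ee_rot: [-179.9, 0.1, 48.4]
force: [0.4, 0.7, 1.2]
gripper_width: 45.5
gripper_force: 0.0
```

Request:
{"api": "apply_moves", "payload": {
  "increments": [
    [0, 0, 0.04, 0, 0, 0, 6.7],
    [0, 0, 0.04, 0, 0, 0, 6.7],
    [0, 0, 0.04, 0, 0, 0, 6.7],
    [0, 0, 0.04, 0, 0, 0, 6.7],
    [0, 0, 0.04, 0, 0, 0, 6.7]
  ]
}}

```text
time_s: 6.1
ee_pos: [531.0, 191.5, 230.2]
ee_rot: [-179.9, 0.1, 81.9]
force: [0.8, -0.4, -0.1]
gripper_width: 45.4
gripper_force: 0.0
```

Request:
{"api": "apply_moves", "payload": {
  "increments": [
    [0, 0, 0, 0, 0, 0, 0],
    [0, 0, 0, 0, 0, 0, 0]
  ]
}}

```text
time_s: 6.27
ee_pos: [531.1, 191.4, 229.8]
ee_rot: [-179.9, 0.1, 81.7]
force: [-1.1, -0.9, -0.2]
gripper_width: 45.5
gripper_force: 0.0
```

```bash
cat > look.py <<'E'
from h import *
import sys
s=status.state();print(s["time_s"],s["ee_pos"].round(1),s["ee_rot"].round(1),s["gripper_width"])
f=cams.grab_frame("wrist");cv2.imwrite("pics/"+sys.argv[1]+".png",f["color"][:,:,::-1])
for a in sys.argv[2:]:
    q,z=a.split(":");z=float(z)
    for t in finder.trace(q,"wrist")[:2]:
        r=rectof(f,t["pixels"],z);print(q,round(t["score"],2),np.round(t["rect"]),np.round(np.r_[r[0],r[1],r[2]],1))
E
python3 look.py w2 carrier:68 carrier_back:68 dish_carrier:68 rack:26
```

```text
6.2667 [531.1 191.4 229.8] [-1.799e+02  1.000e-01  8.170e+01] 45.50577209328713
carrier 0.59 [276.   3.  24. 118.] [551.9 296.4  89.7  16.8  82.5]
carrier_back 0.73 [278.   1.  21. 120.] [551.9 296.4  89.8  15.9  83.2]
carrier_back 0.51 [280. 327.  62.  29.] [537.2  27.3  34.7  63.5  81.9]
dish_carrier 0.91 [192.   6.  35. 116.] [486.  302.2  88.8  25.5  82.2]
dish_carrier 0.74 [278. 328.  60.  30.] [535.1  26.1  35.4  63.5  85.3]
rack 0.68 [182.   2. 144. 131.] [518.1 298.8 112.9 129.5  83.5]
```

View pics/w2.png

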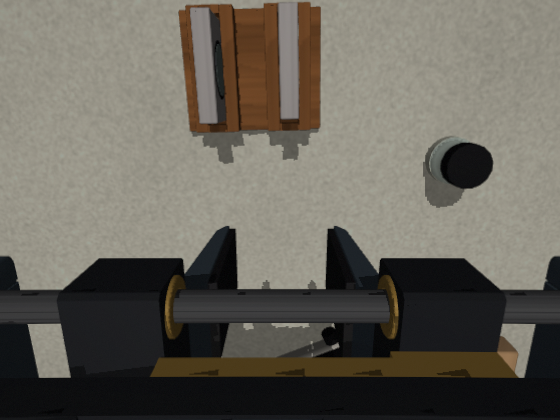

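The wrist view shows both carriers on top-down. The slide carrier's top edge is at about (288,62) px, which gives (552, 296) and a yaw of about -7°. The gap to the dish carrier is enough for a half-open gripper.

Request:
{"api": "apply_moves", "payload": {
  "increments": [
    [0, 0.0052, 0.0258, -0.02, 0, 0, 0.3],
    [0, 0.0052, 0.0258, -0.02, 0, 0, 0.3],
    [0, 0.0052, 0.0258, -0.02, 0, 0, 0.3],
    [0, 0.0052, 0.0258, -0.02, 0, 0, 0.2],
    [0, 0, 0, 0, 0, 0, 0]
  ]
}}

```text
time_s: 6.93
ee_pos: [551.6, 294.8, 146.5]
ee_rot: [-179.7, 0.1, 82.7]
force: [-0.1, -1.2, -0.9]
gripper_width: 45.6
gripper_force: 0.0
```

```bash
python3 look.py w3 carrier:68 carrier_back:68 dish_carrier:68
```

```text
6.9333 [551.6 294.8 146.5] [-1.797e+02  1.000e-01  8.270e+01] 45.60186941908917
carrier 0.58 [268. 139.  26. 138.] [552.2 299.6  95.7  17.3  83.3]
carrier_back 0.95 [270. 140.  28. 137.] [552.2 299.6  95.6  16.5  82.7]
dish_carrier 0.83 [167. 143.  43. 130.] [488.  308.7  91.1  27.8  83.4]
```

Request:
{"api": "apply_moves", "payload": {
  "increments": [
    [0, 0.0005, 0.002, -0.028, 0, 0, 0],
    [0, 0, 0, -0.028, 0, 0, 0],
    [0, 0, 0, -0.02, 0, 0, 0],
    [0, 0, 0, -0.0085, 0, 0, 0],
    [0, 0, 0, 0, 0, 0, 0]
  ]
}}

```text
time_s: 7.55
ee_pos: [552.4, 293.5, 65.6]
ee_rot: [-179.9, 0.1, 82.6]
force: [-0.3, -0.1, 0.7]
gripper_width: 45.4
gripper_force: 0.0
```

Request:
{"api": "apply_moves", "payload": {
  "increments": [
    [-1, 0, 0, 0, 0, 0, 0],
    [-1, 0, 0, 0, 0, 0, 0],
    [-1, 0, 0, 0, 0, 0, 0],
    [-1, 0, 0, 0, 0, 0, 0],
    [-1, 0, 0, 0, 0, 0, 0]
  ],
  "newtons": 30
}}

```text
time_s: 7.97
ee_pos: [553.4, 295.4, 67.5]
ee_rot: [179.9, -0.1, 82.7]
force: [-0.3, -0.3, 4.7]
gripper_width: 15.7
gripper_force: 29.9
```

Request:
{"api": "apply_moves", "payload": {
  "increments": [
    [-1, 0, 0, 0.014, 0, 0, 0],
    [-1, 0, 0, 0.03, 0, 0, 0],
    [-1, 0, 0, 0.04, 0, 0, 0],
    [-1, -0.0033, -0.0185, 0, 0, 0, 0],
    [-1, -0.0066, -0.037, 0, 0, 0, 0]
  ]
}}

```text
time_s: 8.38
ee_pos: [545.6, 243.0, 153.4]
ee_rot: [179.6, -0.3, 82.9]
force: [0.6, -0.1, -2.3]
gripper_width: 15.7
gripper_force: 30.0
```

Request:
{"api": "apply_moves", "payload": {
  "increments": [
    [-1, -0.0066, -0.037, 0, 0, 0, 0],
    [-1, -0.0066, -0.037, 0, 0, 0, 0],
    [-1, -0.0066, -0.037, 0, 0, 0, 0],
    [-1, -0.0033, -0.0185, 0, 0, 0, 0],
    [-1, 0, 0, 0, 0, 0, 0]
  ]
}}

```text
time_s: 8.8
ee_pos: [518.6, 106.5, 150.5]
ee_rot: [-179.9, 0.1, 82.5]
force: [-0.4, 0.3, -1.4]
gripper_width: 15.7
gripper_force: 30.0
```

Request:
{"api": "apply_moves", "payload": {
  "increments": [
    [-1, 0, 0, 0, -0.75, -5.95, 0],
    [-1, 0, 0, 0, -0.75, -5.95, 0],
    [-1, 0, 0, 0, -0.75, -5.95, 0],
    [-1, 0, 0, 0, -0.75, -5.95, 0],
    [-1, 0, 0, 0, -0.75, -5.95, 0]
  ]
}}

```text
time_s: 9.22
ee_pos: [519.2, 109.5, 150.5]
ee_rot: [151.2, 0.1, 82.5]
force: [-0.1, -1.9, -2.4]
gripper_width: 15.6
gripper_force: 30.0
```

Request:
{"api": "apply_moves", "payload": {
  "increments": [
    [-1, 0, 0, 0, -0.75, -5.95, 0],
    [-1, 0, 0, 0, -0.75, -5.95, 0],
    [-1, 0, 0, 0, -0.75, -5.95, 0],
    [-1, 0, 0, 0, 0, 0, 0],
    [-1, 0, 0, 0, 0, 0, 0]
  ]
}}

```text
time_s: 9.63
ee_pos: [521.9, 100.0, 150.0]
ee_rot: [143.4, 1.4, 81.3]
force: [-0.5, -0.2, -2.8]
gripper_width: 15.6
gripper_force: 30.0
```

```bash
python3 - <<'E'
from h import *
s=status.state();print(s["ee_pos"].round(1),s["ee_rot"].round(1),s["qpos"].round(0),s["gripper_width"],s["force"].round(1))
f=cams.grab_frame("scene");cv2.imwrite("pics/s2.png",cv2.resize(f["color"][100:300,200:480,::-1],None,fx=2.8,fy=2.8))
print([(np.round(b["rect"]),b["score"]) for b in finder.boxes_of("carrier","scene")])
E
```

```text
[521.9 100.  150. ] [143.4   1.4  81.3] [ 20.   9. 127. -58.  21.  80.] 15.593083865039056 [-0.5 -0.2 -2.8]
[(array([326., 175.,  40.,  33.]), 0.58)]
```

View pics/s2.png

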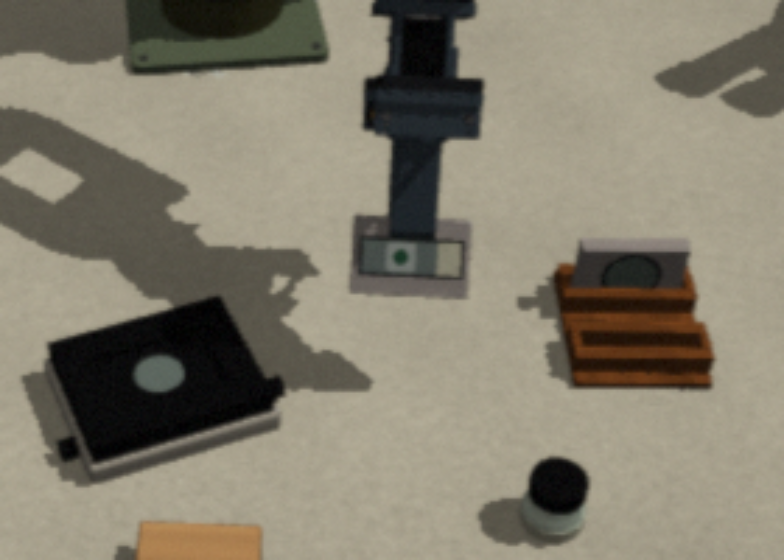

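The carrier is held tilted with the slide facing the camera (up), at about (410,258) in the crop. The arm is near its wrist singularity, so I'll move outward a little before finishing.

Request:
{"api": "apply_moves", "payload": {
  "increments": [
    [-1, 0.02, 0, 0, 0, 0, 0],
    [-1, 0.02, 0, 0, 0, 0, 0],
    [-1, 0.02, 0, 0, 0, 0, 0],
    [-1, 0.02, 0, 0, 0, 0, 0],
    [-1, 0, 0, 0, 0, 0, 0]
  ]
}}

```text
time_s: 10.15
ee_pos: [606.8, 99.9, 151.7]
ee_rot: [143.1, 1.2, 81.2]
force: [0.4, 0.8, -1.0]
gripper_width: 15.6
gripper_force: 30.0
```

```bash
python3 - <<'E'
from h import *
s=status.state();print(s["ee_pos"].round(1),s["ee_rot"].round(1),s["qpos"].round(0),s["gripper_width"],s["force"].round(1))
E
```

```text
[606.8  99.9 151.7] [143.1   1.2  81.2] [ 16.  15. 118. -51.  20.  70.] 15.591135678432865 [ 0.4  0.8 -1. ]
```

Request:
{"api": "apply_moves", "payload": {
  "increments": [
    [-1, -0.01, 0, -0.015, 0.6, -0.1, 0],
    [-1, -0.01, 0, -0.015, 0.6, -0.1, 0],
    [-1, -0.01, 0, -0.02, 0, 0, 0],
    [-1, -0.01, 0, -0.02, 0, 0, 0],
    [-1, 0, 0, 0, 0, 0, 0]
  ]
}}

```text
time_s: 10.57
ee_pos: [564.3, 100.6, 90.9]
ee_rot: [144.6, 0.4, 81.1]
force: [0.1, 0.5, -1.8]
gripper_width: 15.9
gripper_force: 30.0
```

```bash
python3 - <<'E'
from h import *
s=status.state();print(s["ee_pos"].round(1),s["ee_rot"].round(1),s["qpos"].round(0),s["gripper_width"],s["force"].round(1))
E
```

```text
[564.3 100.6  90.9] [144.6   0.4  81.1] [ 17.  17. 127. -77.  16.  98.] 15.897795515294181 [ 0.1  0.5 -1.8]
```

Request:
{"api": "apply_moves", "payload": {
  "increments": [
    [-1, 0, 0, 0, 0.4, 3, 0],
    [-1, 0, 0, 0, 0.4, 3, 0],
    [-1, 0, 0, -0.01, 0.3, 2, 0],
    [-1, 0, 0, -0.012, 0, 0, 0],
    [-1, 0, 0, 0, 0, 0, 0]
  ]
}}

```text
time_s: 10.98
ee_pos: [567.3, 98.4, 70.8]
ee_rot: [149.7, 0.8, 80.9]
force: [-0.2, 0.0, -2.6]
gripper_width: 16.0
gripper_force: 30.0
```

```bash
python3 - <<'E'
from h import *
s=status.state();print(s["ee_pos"].round(1),s["ee_rot"].round(1),s["qpos"].round(0),s["gripper_width"],s["force"].round(1))
E
```

```text
[567.3  98.4  70.8] [149.7   0.8  80.9] [ 16.  20. 124. -56.  16.  76.] 15.969678117507526 [-0.2  0.  -2.6]
```

Request:
{"api": "apply_moves", "payload": {
  "increments": [
    [-1, 0, 0, -0.005, 0, 0, 0],
    [-1, 0, 0, -0.005, 0, 0, 0],
    [-1, 0, 0, -0.004, 0, 0, 0],
    [-1, 0, 0, 0, 0, 0, 0],
    [-1, 0, 0, 0, 0, 0, 0]
  ]
}}

```text
time_s: 11.4
ee_pos: [567.2, 98.7, 57.9]
ee_rot: [149.6, 0.8, 80.9]
force: [0.3, 0.2, -1.2]
gripper_width: 15.4
gripper_force: 30.0
```

Request:
{"api": "apply_moves", "payload": {
  "increments": [
    [-1, 0, 0, -0.002, 0, 0, 0],
    [-1, 0, 0, -0.001, 0, 0, 0],
    [-1, 0, 0, 0, 0, 0, 0]
  ]
}}

```text
time_s: 11.65
ee_pos: [567.5, 98.8, 55.5]
ee_rot: [149.5, 0.8, 80.9]
force: [-1.6, -0.6, 5.1]
gripper_width: 16.0
gripper_force: 30.0
```

Request:
{"api": "apply_moves", "payload": {
  "increments": [
    [-0.5, 0, 0, 0, 0, 0, 0],
    [-0.12, 0, 0, 0, 0, 0, 0],
    [-0.12, 0, 0, 0, 0, 0, 0],
    [-0.12, 0, 0, 0, 0, 0, 0],
    [-0.12, 0, 0, 0, 0, 0, 0]
  ]
}}

```text
time_s: 12.07
ee_pos: [566.7, 98.7, 54.1]
ee_rot: [149.7, 0.8, 80.9]
force: [-1.1, 0.5, -0.6]
gripper_width: 39.9
gripper_force: 0.2
```

Request:
{"api": "apply_moves", "payload": {
  "increments": [
    [-0.12, -0.005, 0.0008, -0.0045, 0, 0, 0],
    [-0.12, -0.005, 0.0008, -0.0045, 0, 0, 0],
    [-0.12, -0.005, 0.0008, -0.0045, 0, 0, 0],
    [-0.12, -0.005, 0.0008, -0.004, 0, 0, 0],
    [-0.12, -0.005, 0.0008, -0.003, 0, 0, 0]
  ]
}}

```text
time_s: 12.48
ee_pos: [542.4, 103.5, 37.1]
ee_rot: [150.2, 0.9, 80.9]
force: [0.0, 0.1, -0.5]
gripper_width: 40.1
gripper_force: 0.0
```

Request:
{"api": "apply_moves", "payload": {
  "increments": [
    [-0.12, -0.008, 0.0013, 0, 0, 0, 0],
    [-0.12, -0.01, 0.0016, 0, 0, 0, 0],
    [-0.12, -0.012, 0.002, 0, 0, 0, 0],
    [-0.12, -0.012, 0.002, 0, 0, 0, 0],
    [-0.12, 0, 0, 0, 0, 0, 0]
  ]
}}

```text
time_s: 12.9
ee_pos: [500.1, 111.9, 43.4]
ee_rot: [150.6, 1.0, 80.9]
force: [-0.4, -0.2, -0.4]
gripper_width: 40.4
gripper_force: 0.0
```

```bash
python3 - <<'E'
from h import *
s=status.state();print(s["ee_pos"].round(1),s["ee_rot"].round(1),s["qpos"].round(0),s["gripper_width"],s["force"].round(1))
f=cams.grab_frame("scene");cv2.imwrite("pics/s3.png",cv2.resize(f["color"][150:290,260:460,::-1],None,fx=3,fy=3))
for t in finder.trace("carrier","scene"): print(t["score"],t["rect"],rectof(f,t["pixels"],16))
E
```

```text
[500.1 111.9  43.4] [150.6   1.   80.9] [ 21.  19. 132. -77.  15. 103.] 40.39174820231238 [-0.4 -0.2 -0.4]
0.82 [324.9, 224.6, 41.3, 25.6] ((568.8877563476562, 101.47158813476562), (89.87057495117188, 73.31690216064453), 80.9161376953125)
```

View pics/s3.png

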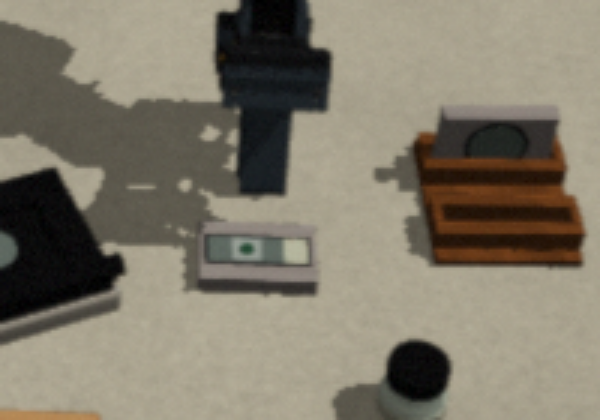

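The carrier lies flat with its slide up at about (258,250) in the crop, clear of the fingers. I'll lift, straighten the tool and view it from the wrist camera.

Request:
{"api": "apply_moves", "payload": {
  "increments": [
    [-0.12, -0.005, 0, 0.035, 0, 0, 0],
    [-0.12, 0, 0, 0.04, 0, 0, 0],
    [0, 0.013, -0.018, 0.03, 0.77, 4.84, 0],
    [0.5, 0.013, -0.018, 0.03, 0.77, 4.84, 0],
    [0.9, 0.013, -0.018, 0.02, 0.77, 4.84, 0]
  ]
}}

```text
time_s: 13.42
ee_pos: [522.8, 75.8, 116.8]
ee_rot: [155.2, 3.3, 79.3]
force: [-0.1, -0.4, 0.0]
gripper_width: 56.4
gripper_force: 0.0
```

Request:
{"api": "apply_moves", "payload": {
  "increments": [
    [0.9, 0.013, -0.018, 0, 0.77, 4.84, 0],
    [0.9, 0.013, -0.018, 0, 0.77, 4.84, 0],
    [0.9, 0, 0, 0, 0.77, 4.84, 0],
    [0.9, 0, 0, 0, 0, 0, 0],
    [0.9, 0, 0, 0, 0, 0, 0]
  ]
}}

```text
time_s: 13.83
ee_pos: [546.8, 42.7, 115.7]
ee_rot: [168.4, 3.9, 79.8]
force: [-0.3, 0.1, -0.2]
gripper_width: 85.9
gripper_force: 0.0
```

```bash
python3 look.py w4 carrier:16; python3 -c "
from h import *
print(status.state()['qpos'].round(0))
f=cams.grab_frame('top')
for q,z in (('carrier',16),('stage',40)):
  for t in finder.trace(q,'top')[:1]: print(q,t['score'],rectof(f,t['pixels'],z))"
```

```text
13.8333 [546.8  42.7 115.7] [168.4   3.9  79.8] 85.93215982862479
carrier 0.68 [207.  45.  94. 140.] [559.9 100.2  90.7  60.6  81.1]
[  8.  17. 110. -11.  43.  24.]
stage 0.94 ((554.598876953125, -103.94478607177734), (129.34396362304688, 183.70672607421875), 15.887357711791992)
```

Request:
{"api": "apply_moves", "payload": {
  "increments": [
    [0.9, 0, 0, 0.03, 2, 3.6, 0.4],
    [0.9, 0, 0, 0.03, 2, 3.6, 0.4],
    [0.9, 0.004, 0.019, 0, 1.9, 3.5, 0.5],
    [0.9, 0.004, 0.019, 0, 0, 0, 0],
    [0.9, 0.005, 0.019, 0, 0, 0, 0]
  ]
}}

```text
time_s: 14.5
ee_pos: [559.2, 100.7, 176.4]
ee_rot: [179.9, -0.2, 81.6]
force: [-0.8, -0.4, 0.1]
gripper_width: 86.9
gripper_force: 0.0
```

Request:
{"api": "apply_moves", "payload": {
  "increments": [
    [0.9, 0, 0, 0, 0, 0, 0]
  ]
}}

```text
time_s: 14.58
ee_pos: [559.2, 103.2, 175.8]
ee_rot: [180.0, -0.3, 81.8]
force: [0.1, -0.7, 0.2]
gripper_width: 87.0
gripper_force: 0.0
```

```bash
python3 look.py w5 carrier:16
```

```text
14.5833 [559.2 103.2 175.8] [180.   -0.3  81.8] 86.99664677638727
carrier 0.74 [247. 141.  72. 102.] [560.6 100.9  92.8  60.6  80.4]
```

Request:
{"api": "apply_moves", "payload": {
  "increments": [
    [0.9, 0.0005, -0.001, -0.03, 0, 0, -0.6],
    [0.9, 0, 0, -0.04, 0, 0, 0],
    [0.9, 0, 0, -0.04, 0, 0, 0],
    [0.9, 0, 0, -0.03, 0, 0, 0],
    [0.9, 0, 0, 0, 0, 0, 0]
  ]
}}

```text
time_s: 15.1
ee_pos: [553.8, 97.8, 30.3]
ee_rot: [-179.3, 0.1, 81.0]
force: [0.0, 0.0, -0.3]
gripper_width: 86.3
gripper_force: 0.0
```

```bash
cat > avg.py <<'E'
from h import *
P=[];F=[];R=[]
for i in range(8):
    cams.grab_frame("wrist");s=status.state();P.append(s["ee_pos"]);F.append(s["force"]);R.append(s["ee_rot"])
P=np.array(P);print(s["time_s"],P.mean(0).round(2),P.std(0).round(2),np.mean(F,0).round(1),np.abs(np.array(R)[:,0]).mean().round(2),np.mean(np.array(R)[:,1:],0).round(2),s["gripper_width"],s["gripper_force"])
E
python3 avg.py
```

```text
15.5 [559.99  99.16  37.16] [1.56 0.39 1.62] [-0.  -0.1  0.4] 179.78 [-0.22 81.01] 86.47677946142034 0.0
```

Request:
{"api": "apply_moves", "payload": {
  "increments": [
    [0.9, 0, 0, -0.005, 0, 0, 0],
    [0.9, 0, 0, -0.005, 0, 0, 0],
    [0.9, 0, 0, -0.003, 0, 0, 0],
    [0.9, 0, 0, 0, 0, 0, 0],
    [0.9, 0, 0, 0, 0, 0, 0]
  ]
}}

```text
time_s: 15.92
ee_pos: [559.1, 99.3, 22.4]
ee_rot: [-179.9, -0.2, 81.0]
force: [0.9, 0.3, 0.4]
gripper_width: 86.9
gripper_force: 0.0
```

```bash
python3 avg.py
```

```text
16.3167 [559.5   99.35  22.91] [0.08 0.01 0.14] [-0.2  0.   0.2] 179.99 [-0.2  81.02] 86.7008049233328 0.0
```

Request:
{"api": "apply_moves", "payload": {
  "increments": [
    [-0.2, 0, 0, 0, 0, 0, 0],
    [-0.2, 0, 0, 0, 0, 0, 0],
    [-0.2, 0, 0, 0, 0, 0, 0],
    [-0.2, 0, 0, 0, 0, 0, 0],
    [-0.2, 0, 0, 0, 0, 0, 0]
  ],
  "newtons": 30
}}

```text
time_s: 16.73
ee_pos: [559.6, 99.3, 22.9]
ee_rot: [180.0, -0.2, 81.0]
force: [0.8, -0.1, 0.3]
gripper_width: 59.8
gripper_force: 30.0
```

Request:
{"api": "apply_moves", "payload": {
  "increments": [
    [-0.2, 0, 0, 0.015, 0, 0, 0],
    [-0.2, 0, 0, 0.03, 0, 0, 0],
    [-0.2, 0, 0, 0.04, 0, 0, 0],
    [-0.2, 0, 0, 0.04, 0, 0, 0],
    [-0.2, 0, 0, 0.03, 0, 0, 0]
  ]
}}

```text
time_s: 17.15
ee_pos: [559.8, 99.4, 180.7]
ee_rot: [179.9, -0.2, 81.0]
force: [0.9, -0.5, -1.5]
gripper_width: 59.4
gripper_force: 30.0
```

Request:
{"api": "apply_moves", "payload": {
  "increments": [
    [-0.2, 0.001, -0.02, 0, 0, 0, 2],
    [-0.2, 0.002, -0.033, 0, 0, 0, 2.75],
    [-0.2, 0.002, -0.033, 0, 0, 0, 2.75],
    [-0.2, 0.002, -0.033, 0, 0, 0, 2.75],
    [-0.2, 0.002, -0.033, 0, 0, 0, 2.75]
  ]
}}

```text
time_s: 17.57
ee_pos: [567.8, -53.9, 177.5]
ee_rot: [-179.9, -0.2, 94.2]
force: [0.2, -0.7, -2.5]
gripper_width: 59.8
gripper_force: 30.0
```

Request:
{"api": "apply_moves", "payload": {
  "increments": [
    [-0.2, 0.002, -0.033, 0, 0, 0, 2.75],
    [-0.2, 0.002, -0.033, 0, 0, 0, 2.75],
    [-0.2, 0.002, -0.033, 0, 0, 0, 2.75],
    [-0.2, 0.002, -0.033, 0, 0, 0, 2.75],
    [-0.2, 0, -0.01, 0, 0, 0, 0]
  ]
}}

```text
time_s: 17.98
ee_pos: [576.2, -199.1, 177.2]
ee_rot: [-179.9, -0.1, 104.9]
force: [1.7, -0.1, -2.2]
gripper_width: 60.1
gripper_force: 30.0
```

```bash
python3 avg.py; python3 look.py w6 stage:40 pocket:40 carrier:170
```

```text
18.3833 [ 576.1  -194.56  177.48] [0.19 1.98 0.31] [ 0.4  0.1 -2.3] 179.95 [ -0.25 104.97] 59.56265156295083 29.999628961086273
18.3833 [ 576.4 -193.2  177.9] [-180.    -0.2  105.1] 59.56265156295083
stage 0.7 [202.   0. 160. 177.] [ 557.2 -111.6  121.5  130.5   15.5]
pocket 0.64 [203.   0. 164. 177.] [ 557.2 -112.   122.7  131.6   15.7]
carrier 0.7 [217. 166. 126. 177.] [ 572.  -176.4   60.6   62.9   15.1]
```

View pics/w6.png

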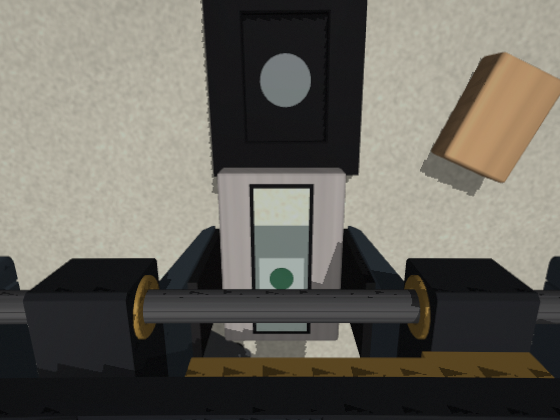

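The wrist view shows the black stage plate with the pocket outline (about 242–328 by 10–142 px) and a grey disc at (285,80). The held carrier is below it, slide up. I'll measure the pocket and the carrier from the same picture.

```bash
python3 - <<'E'
from h import *
f=cams.grab_frame("wrist");s=status.state();print(s["ee_pos"],s["ee_rot"])
im=f["color"];g=cv2.cvtColor(im,cv2.COLOR_RGB2GRAY)
m=(g[20:140,245:325]>60).astype(np.uint8);n,l,st,ce=cv2.connectedComponentsWithStats(m);k=1+st[1:,4].argmax()
c=ce[k]+[245,20];print("disc",c,st[k],plane(f,[c],33),plane(f,[c],36))
c2=np.clip(g[0:180,195:375].astype(float)*6,0,255).astype(np.uint8)
cv2.imwrite("pics/p1.png",cv2.resize(c2,None,fx=3.3,fy=3.3,interpolation=2))
cv2.imwrite("pics/full.png",im[:,:,::-1])
# dark-gray profile across the pocket
print("row60",g[50:110,236:250].mean(0).round(0),"|",g[50:110,320:336].mean(0).round(0))
print("col",g[4:18,255:315].mean(1).round(0),"|",g[134:150,255:315].mean(1).round(0))
# carrier edges: front row and sides (z top = tcp-6.9)
print("front",g[160:178,240:330].mean(1).round(0))
print("side", g[200:220,212:228].mean(0).round(0), g[200:220,336:352].mean(0).round(0))
E
```

```text
[ 576.51094608 -194.14859357  178.00752811] [-179.99216059   -0.19650917  105.06071155]
disc [285.03430924  78.5242452 ] [  15   32   51   54 2186] [[ 554.49857886 -101.44389001   33.        ]] [[ 554.51342173 -101.61127604   36.        ]]
row60 [22. 22. 22. 22. 22. 20. 17. 14. 15. 19. 22. 22. 22. 23.] | [23. 23. 23. 21. 17. 13. 10. 13. 16. 21. 23. 24. 23. 23. 23. 23.]
col [24. 24. 24. 23. 22. 14. 13. 10.  7. 10. 13. 13. 14. 16.] | [21. 21. 22. 21. 21. 19. 13. 17. 19. 21. 21. 21. 21. 21. 21. 21.]
front [ 21.  21.  21.  21.  21.  21.  21.  43.  87.  88.  89.  90.  95. 118.
 145. 149. 155. 156.]
side [179. 177. 175. 174. 175. 174. 155. 129. 140. 152. 153. 152. 150. 149.
 150. 153.] [162. 160. 159. 157. 156. 154. 148. 138. 152. 181. 183. 181. 180. 178.
 178. 178.]
```

View pics/p1.png

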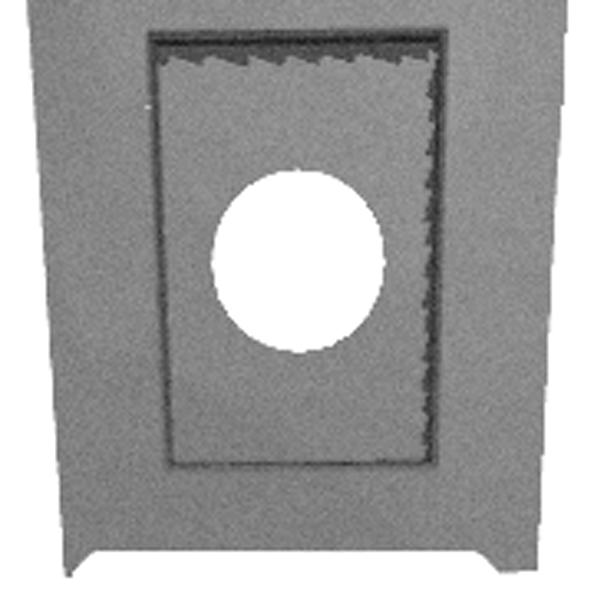

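```bash
python3 - <<'E'
from h import *
f=cams.grab_frame("wrist")
q=plane(f,[(239.8,9.1),(330.5,9.1),(327.4,141.2),(245.9,141.2)],40);print(q.round(1),q.mean(0))
print("len",[np.linalg.norm(q[i]-q[(i+1)%4]).round(1) for i in range(4)],"ang",[np.degrees(np.arctan2(*(q[i]-q[j])[[1,0]])).round(2) for i,j in((0,3),(1,2),(1,0),(2,3))])
e=plane(f,[(219,210),(344,210),(240,173.5),(325,173.5)],171.1);b=plane(f,[(240,167),(325,167)],155.1);print(e.round(1),b.round(1))
ax=np.array([np.cos(np.radians(105.05)),np.sin(np.radians(105.05))]);pe=np.array([-ax[1],ax[0]])
t=np.array([576.4,-194.0])
print("carrier ang",np.degrees(np.arctan2(*(e[3]-e[2])[[1,0]])))
print("side rel",(e[:2,:2]-t)@pe,"front rel",(e[2:,:2]-t)@ax,(b[:,:2]-t)@ax)
print("pocket rel",(q.mean(0)[:2]-t)@ax,(q.mean(0)[:2]-t)@pe)
# full bottom/rear end rows
g=cv2.cvtColor(f["color"],cv2.COLOR_RGB2GRAY);print(g[330:350,225:245].mean(1).round(0))
print(plane(f,[(283,339)],171.1), ((plane(f,[(283,339)],171.1)[0,:2])-t)@ax)
E
python3 avg.py
```

```text
[[ 509.9  -64.3   40. ]
 [ 574.2  -47.1   40. ]
 [ 600.3 -139.4   40. ]
 [ 536.5 -156.5   40. ]] [ 555.20064816 -101.80926461   40.        ]
len [np.float64(66.6), np.float64(95.9), np.float64(66.0), np.float64(96.0)] ang [np.float64(106.14), np.float64(105.78), np.float64(15.04), np.float64(15.05)]
[[ 540.4 -174.5  171.1]
 [ 597.8 -159.1  171.1]
 [ 546.  -154.8  171.1]
 [ 583.9 -144.6  171.1]] [[ 544.2 -155.   155.1]
 [ 585.7 -143.9  155.1]]
carrier ang 15.058159120375931
side rel [ 29.71463095 -29.71328579] front rel [45.79433634 45.79993106] [45.97778782 45.98339535]
pocket rel 94.53321940723043 -3.4662137655448895
[109.  92.  89.  89.  89.  89.  88.  88.  88.  85.  77.  69.  55.  42.
  39.  37.  36.  34.  33.  32.]
[[ 588.35663973 -235.3168613   171.1       ]] -43.00435978130326
19.0833 [ 576.44 -194.62  177.91] [0.02 0.11 0.03] [-0.4 -0.  -2.2] 179.99 [ -0.2  105.02] 59.635531544487876 29.99963879585266
```

Request:
{"api": "apply_moves", "payload": {
  "increments": [
    [-0.2, -0.005, 0.022, -0.01, 0, 0, 0.4],
    [-0.2, -0.006, 0.025, -0.02, 0, 0, 0],
    [-0.2, -0.005, 0.025, -0.02, 0, 0, 0],
    [-0.2, -0.005, 0.0194, -0.02, 0, 0, 0],
    [-0.2, 0, 0, -0.015, 0, 0, 0]
  ]
}}

```text
time_s: 19.5
ee_pos: [553.3, -99.9, 91.4]
ee_rot: [-179.8, -0.4, 105.5]
force: [-0.7, 1.1, -2.9]
gripper_width: 60.0
gripper_force: 30.0
```

Request:
{"api": "apply_moves", "payload": {
  "increments": [
    [-0.2, 0, 0, -0.012, 0, 0, 0],
    [-0.2, 0, 0, -0.01, 0, 0, 0],
    [-0.2, 0, 0, -0.004, 0, 0, 0],
    [-0.2, 0, 0, 0, 0, 0, 0],
    [-0.2, 0, 0, 0, 0, 0, 0]
  ]
}}

```text
time_s: 19.92
ee_pos: [555.9, -103.6, 67.2]
ee_rot: [180.0, -0.2, 105.4]
force: [0.5, -0.2, -1.9]
gripper_width: 59.5
gripper_force: 30.0
```

```bash
python3 avg.py; python3 - <<'E'
from h import *
f=cams.grab_frame("wrist");g=cv2.cvtColor(f["color"],cv2.COLOR_RGB2GRAY)
c2=np.clip(g[100:350,150:420].astype(float)*4,0,255).astype(np.uint8)
cv2.imwrite("pics/p2.png",cv2.resize(c2,None,fx=2.3,fy=2.3,interpolation=2))
print(proj(f,[[509.9,-64.3,40],[574.2,-47.1,40],[600.3,-139.4,40],[536.5,-156.5,40]]))
E
```

```text
20.3167 [ 555.9  -103.52   67.54] [0.2  0.12 0.17] [-0.1 -0.  -1.4] 179.95 [ -0.17 105.4 ] 59.61297492949185 29.999541342258453
[[215.97446256 158.47367938]
 [345.65351605 159.44451298]
 [338.86815344 322.55688801]
 [225.91507241 321.85472943]]
```

View pics/p2.png

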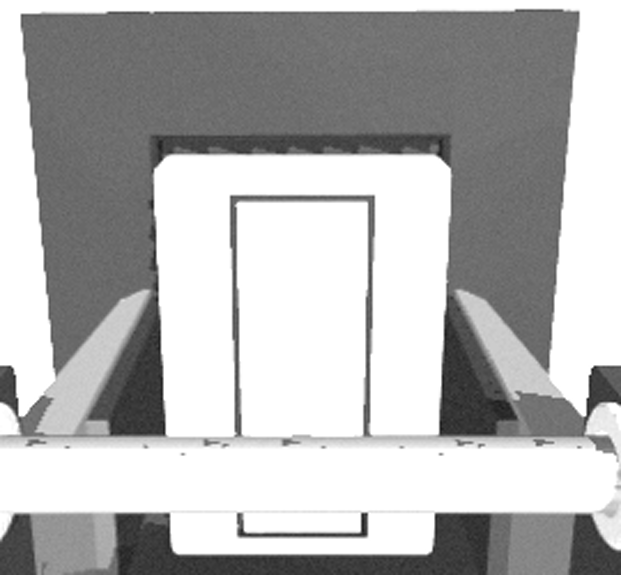

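```bash
python3 - <<'E'
from h import *
f=cams.grab_frame("wrist");g=cv2.cvtColor(f["color"],cv2.COLOR_RGB2GRAY)
print(g[155:175,240:320].mean(1).round(0))
a=np.radians(105.4);ax=np.array([np.cos(a),np.sin(a)])
for r,z in((166.5,44.6),(167.5,44.6),(158.7,40),(171,60.6)):print(r,plane(f,[(281,r)],z).round(1), plane(f,[(281,r)],z)[0,:2]@ax)
print(np.array([555.2,-101.8])@ax)
E
```

```text
[ 28.  28.  27.  25.  18.  18.  17.  17.  18.  20.  22.  25.  52. 104.
 105. 106. 108. 114. 143. 174.]
166.5 [[542.9 -58.6  44.6]] -200.66413001628342
167.5 [[543.  -59.1  44.6]] -201.17297585472443
158.7 [[542.  -55.5  40. ]] -197.43565729232915
171 [[542.7 -57.9  60.6]] -199.92485241484934
-245.58166857970872
```

Request:
{"api": "apply_moves", "payload": {
  "increments": [
    [-0.2, -0.0005, 0, -0.003, 0, 0, 0],
    [-0.2, 0, 0, -0.003, 0, 0, 0],
    [-0.2, 0, 0, -0.002, 0, 0, 0],
    [-0.2, 0, 0, -0.0015, 0, 0, 0],
    [-0.2, 0, 0, 0, 0, 0, 0]
  ]
}}

```text
time_s: 20.83
ee_pos: [554.6, -103.2, 56.8]
ee_rot: [-179.9, -0.2, 105.4]
force: [-0.8, 0.8, -1.7]
gripper_width: 59.7
gripper_force: 30.0
```

Request:
{"api": "apply_moves", "payload": {
  "increments": [
    [-0.2, 0, 0, -0.0015, 0, 0, 0],
    [-0.2, 0, 0, 0, 0, 0, 0],
    [-0.2, 0, 0, 0, 0, 0, 0]
  ]
}}

```text
time_s: 21.08
ee_pos: [555.1, -103.3, 56.0]
ee_rot: [180.0, -0.2, 105.4]
force: [0.4, -0.4, -2.9]
gripper_width: 59.4
gripper_force: 30.0
```

```bash
python3 avg.py
```

```text
21.4833 [ 555.04 -103.28   55.95] [0.02 0.01 0.02] [ 0.1 -0.2 -1.4] 180.0 [ -0.19 105.42] 59.81666015057699 29.99973624944687
```

Request:
{"api": "apply_moves", "payload": {
  "increments": [
    [-0.2, 0, 0, -0.0005, 0, 0, 0],
    [-0.2, 0, 0, -0.0003, 0, 0, 0],
    [-0.2, 0, 0, 0, 0, 0, 0]
  ]
}}

```text
time_s: 21.73
ee_pos: [555.1, -103.3, 55.9]
ee_rot: [180.0, -0.2, 105.4]
force: [-1.9, 0.7, 4.9]
gripper_width: 59.7
gripper_force: 30.0
```

Request:
{"api": "apply_moves", "payload": {
  "increments": [
    [0.4, 0, 0, 0, 0, 0, 0],
    [0.7, 0, 0, 0, 0, 0, 0],
    [0.7, 0, 0, 0, 0, 0, 0],
    [0.7, 0, 0, 0.01, 0, 0, 0],
    [0.7, 0, 0, 0.03, 0, 0, 0]
  ]
}}

```text
time_s: 22.15
ee_pos: [552.0, -102.7, 92.1]
ee_rot: [-179.5, -0.4, 105.4]
force: [0.3, 0.5, -0.6]
gripper_width: 77.1
gripper_force: 0.0
```

Request:
{"api": "apply_moves", "payload": {
  "increments": [
    [0.7, 0.006, -0.023, 0.03, 0, 0, 0],
    [0.7, 0.006, -0.023, 0.03, 0, 0, 0],
    [0.7, 0.006, -0.023, 0.02, 0, 0, 0],
    [0.7, 0.006, -0.023, 0, 0, 0, 0],
    [0.7, 0, 0, 0, 0, 0, 0]
  ]
}}

```text
time_s: 22.57
ee_pos: [580.9, -199.4, 177.7]
ee_rot: [179.8, 0.1, 105.3]
force: [0.8, -0.0, -0.3]
gripper_width: 78.0
gripper_force: 0.0
```

```bash
python3 avg.py; python3 look.py w7 carrier:49 stage:40; python3 - <<'E'
import cv2
a=cv2.imread("pics/w7.png")[0:200,180:390];cv2.imwrite("pics/p3.png",cv2.resize(cv2.convertScaleAbs(a,alpha=1.6,beta=20),None,fx=2.9,fy=2.9,interpolation=2))
E
```

```text
22.9667 [ 578.57 -194.89  174.95] [0.38 0.96 0.52] [-0.2  0.4 -0.1] 179.93 [ -0.24 105.41] 77.5559774255331 0.0
22.9667 [ 578.6 -194.4  174.8] [-179.9   -0.2  105.5] 77.5559774255331
carrier 0.65 [240.   8.  86. 133.] [ 554.5 -102.4   60.3   89.1   15.5]
stage 0.75 [199.   1. 168. 190.] [ 559.2 -119.3  121.2  141.5   15.8]
stage 0.62 [166. 327.  80.  51.] [ 553.3 -369.2   66.3   61.    76.8]
```

View pics/p3.png

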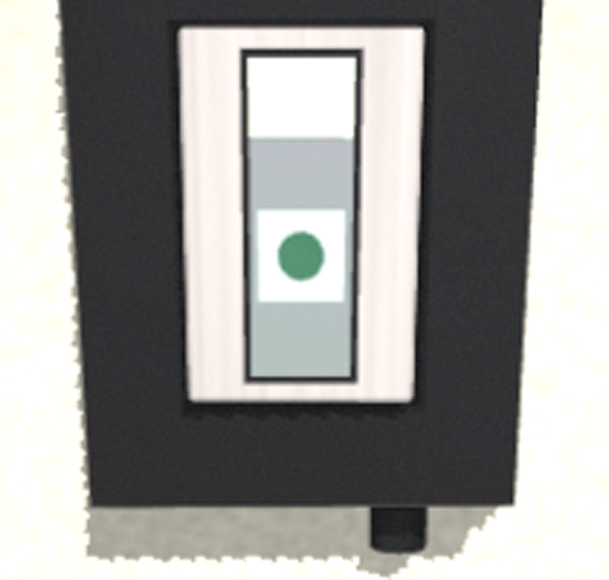

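The wrist view shows the carrier seated in the pocket with the slide up, an even dark margin all round, centred at about (302,215) in the crop. Next is throwing the toggle back to on.

Request:
{"api": "apply_moves", "payload": {
  "increments": [
    [-1, 0, 0, 0.025, 0, 0, -4.9],
    [-1, -0.0227, -0.0249, 0, 0, 0, -4.9],
    [-1, -0.0227, -0.0249, 0, 0, 0, -4.9],
    [-1, -0.0227, -0.0249, 0, 0, 0, -4.9],
    [-1, -0.0227, -0.0249, 0, 0, 0, -4.9]
  ]
}}

```text
time_s: 23.53
ee_pos: [487.2, -295.4, 200.2]
ee_rot: [-180.0, -0.2, 80.7]
force: [-0.3, -0.7, 0.4]
gripper_width: 46.9
gripper_force: 0.0
```

Request:
{"api": "apply_moves", "payload": {
  "increments": [
    [-1, -0.0227, -0.0249, 0, 0, 0, -4.9],
    [-1, -0.0227, -0.0249, 0, 0, 0, -4.9],
    [-1, -0.0227, -0.0249, 0, 0, 0, 0],
    [-1, 0, 0, 0, 0, 0, 0],
    [-1, 0, 0, 0, 0, 0, 0]
  ]
}}

```text
time_s: 23.95
ee_pos: [419.1, -370.4, 200.2]
ee_rot: [-180.0, -0.2, 70.9]
force: [-0.0, 0.5, 0.3]
gripper_width: 13.7
gripper_force: 0.0
```

Request:
{"api": "apply_moves", "payload": {
  "increments": [
    [-1, 0, 0, -0.025, 0, 0, 0],
    [-1, 0, 0, -0.025, 0, 0, 0],
    [-1, 0, 0, -0.016, 0, 0, 0],
    [-1, 0, 0, 0, 0, 0, 0],
    [-1, 0, 0, 0, 0, 0, 0]
  ]
}}

```text
time_s: 24.37
ee_pos: [420.7, -368.4, 133.7]
ee_rot: [-179.9, -0.3, 71.2]
force: [0.6, 0.0, -0.6]
gripper_width: 0.2
gripper_force: 0.0
```

Now push along +x of the supply by 90 mm, then withdraw up and clear.

Request:
{"api": "apply_moves", "payload": {
  "increments": [
    [-1, 0.0142, -0.0049, 0, 0, 0, 0],
    [-1, 0.0142, -0.0049, 0, 0, 0, 0],
    [-1, 0.0142, -0.0049, 0, 0, 0, 0],
    [-1, 0.0142, -0.0049, 0, 0, 0, 0],
    [-1, 0.0142, -0.0049, 0, 0, 0, 0]
  ]
}}

```text
time_s: 24.78
ee_pos: [492.9, -394.2, 136.4]
ee_rot: [179.8, -0.1, 71.2]
force: [-0.1, -0.6, 0.3]
gripper_width: 0.7
gripper_force: 0.2
```

Request:
{"api": "apply_moves", "payload": {
  "increments": [
    [-1, 0.0142, -0.0049, 0, 0, 0, 0],
    [-1, 0, 0, 0, 0, 0, 0],
    [-1, -0.0142, 0.0049, 0, 0, 0, 0],
    [-1, -0.01, 0, 0.03, 0, 0, 0],
    [-1, -0.02, 0, 0.035, 0, 0, 0]
  ]
}}

```text
time_s: 25.2
ee_pos: [460.6, -392.3, 198.0]
ee_rot: [-179.7, -0.3, 71.2]
force: [1.3, -0.5, 1.1]
gripper_width: 0.4
gripper_force: 0.0
```

Request:
{"api": "apply_moves", "payload": {
  "increments": [
    [-1, -0.03, 0, 0.03, 0, 0, 0],
    [-1, -0.03, 0, 0.02, 0, 0, 0],
    [-1, -0.03, 0, 0, 0, 0, 0],
    [-1, 0, 0, 0, 0, 0, 0],
    [-1, 0, 0, 0, 0, 0, 0]
  ]
}}

```text
time_s: 25.62
ee_pos: [370.6, -393.7, 250.4]
ee_rot: [179.9, -0.1, 71.0]
force: [-0.8, 0.4, -0.0]
gripper_width: 0.4
gripper_force: 0.0
```

```bash
python3 - <<'E'
from h import *
f=cams.grab_frame("scene");s=status.state();print(s["time_s"],s["ee_pos"],s["force"])
cv2.imwrite("pics/s4.png",cv2.resize(f["color"][160:330,80:480,::-1],None,fx=2,fy=2))
E
```

```text
25.6667 [ 371.54487644 -393.81059026  249.71888439] [ 0.47999462 -0.14193856 -0.80840464]
```

View pics/s4.png

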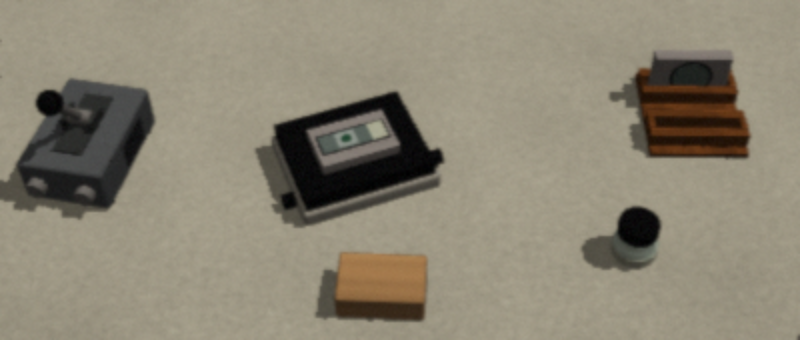

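The toggle is back on (ball at (50,102) in the crop, as at the start), the carrier is seated slide up at (352,140), and the other items haven't moved. Handing in.

```bash
python3 -c "
from workcell import env
print(env.job_done())"
```

```text
the job is handed in; nothing more can be done
None
```

I handed the job in at about 26 s: toggle thrown off, carrier laid flat slide up, released, retaken and seated slide up in the stage pocket, toggle back on; the last picture shows the dish carrier, jar and box still in place, but no verdict came back.

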